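Set the bag sealer's heat lever by clicks and start it

TASK

Set the bag sealer for the green packets: with a fingertip, push the red heat lever from off through the clicks and stop in the third one, without running past it; push it from behind only, without pinching it. Then press the green button fully down with a fingertip and let it come up again, with the lever still resting in the third click, and leave everything else standing as it is.

Things in the scene. Friction and masses are not known exactly. Their poses are not given: they have to be found in the camera images.
- sealer: mint-green bag sealer fixed to the table, 170 mm deep (its x), 380 mm wide (its y); origin at the centre of its underside, on the table, z up. Flat deck 70 mm above the table. A steel jaw and white jaw bar, up to 107 mm above the table, fill the deck beyond x = +37 mm. On the line x = -35 mm stand the lever, the button (y = +120 mm) and a 4 mm tall orange lamp (y = +165 mm)
- heat_lever (a joint): travel of the heat lever in m towards the sealer's +y: its centre is at y = -85 mm + travel on the sealer. It starts at 0, off. Five detents (clicks) follow at 0.020, 0.040, 0.060 (the third), 0.080 and 0.100, each 10 mm past a crest. Slow pushing takes up to about 5 N on the way up to a crest, almost none at it; past it the lever springs ahead by itself into the detent, and rests within 1 mm of it when let go
- third_mark (a point): the third detent: middle of the broad red cross mark on the deck plate, x = -35, y = -25 mm on the sealer, 70 mm above the table; the lever's centre rests above it when set. The aluminium plate under the lever has five cross marks, one per detent, 20 mm apart; the other four are thin and black
- lever_top (a point): centre of the top of the heat lever's paddle, 110 mm above the table. The paddle is an upright red block, 28 mm across (sealer's x), 14 mm thick along its travel (sealer's y), and reaches from 2 to 40 mm above the deck. Its rear face, to push on, looks to the sealer's -y, where the deck is clear; the front face looks to +y
- start_button (a joint): travel of the green push button in m, 0 up, 0.006 fully down; pressed straight down against a spring of 5 N at full travel, comes back up by itself. It counts as pressed beyond 0.004
- start_button_top (a point): centre of the top of the green button when up, 92 mm above the table; the button is 30 mm across, in a black collar 46 mm across and 12 mm tall
- vial: small amber vial with a white cap, 26 mm across, 42 mm tall, standing loose on the sealer's deck between the lever's scale and the button; leave it alone; origin at the centre of its underside
- packet_bundle: bundle of green packets, about 70 x 100 x 40 mm, loose on the table; leave it alone; origin at the centre of its underside
- spatula: spatula with a red handle, 170 mm long, lying loose on the table; leave it alone; origin at the centre of its underside
- blue_jar: blue jar, 60 mm across, 85 mm tall, loose on the table; leave it alone; origin at the centre of its underside
- green_jar: green jar, 60 mm across, 85 mm tall, loose on the table; leave it alone; origin at the centre of its underside
- tape_roll: yellow roll of tape, 90 mm across, 24 mm tall, lying loose on the table; leave it alone; origin at the centre of its underside
- mug: white mug, 76 mm across plus its handle, 90 mm tall, loose on the table; leave it alone; origin at the centre of its underside

How it is judged:
By the outcome, as a careful person would: the job done as asked, in the order asked, and still so for the second after the job is handed in, with the robot touching nothing.
It also fails if it takes over 53 s, if anything falls off the work surface, if the arm or the gripper's body presses on something with over 40 N, if the wrist force passes 120 N, or if a joint passes its speed limit or range.

ROBOT

A 6-joint arm with a two-finger parallel gripper is mounted at the origin on the work surface. World frame = base frame: x ahead of the robot, y to its left, z up, the work surface at z = 0. Lengths are in m, angles in rad, forces in N, time in s.
With the tool pointing down it reaches from about 0.225 to 0.875 m from the base axis. Payload 3.4 kg.
Tool frame: the origin (TCP) lies on the centre line of the jaws, within the pads' length; the fingertips stand 19 mm ahead of it and the grasp point (between the pads) is the TCP (nose_length is the distance from the TCP to the fingertips, in m); z points along the fingers, y is the direction in which the jaws open and shut (so a half turn about z gives the same grasp; the last joint's range is limited). The gripper opens to 85 mm and grips with 20 to 120 N. Pads are 22 mm wide; open, the fingers measure 114 mm over their backs; the gripper's body (76 mm by 85 mm) begins 54 mm behind the grasp point. The pads swing forward as they close: fully open they stand 13 mm farther back than shut.
Start: joints at [1.105, 0.276, 1.505, -0, 1.361, -0.121], TCP at [0.194, 0.541, 0.25] pointing down, gripper open.
Joint ranges: [-2.89, 2.89], [-0.75, 2.08], [0.22, 2.7], [-1.18, 4.32], [0.11, 2.71], [-2.7, 2.7]. Speed limits (rad/s): [2.57, 2.57, 3.14, 3.14, 3.14, 3.14].

INTERFACE

Orientations are given as a unit quaternion [w, x, y, z].
In Python, from rig import * gives the robot as it stands.
- The arm moves only by the shell command python3 -m jog 'ROWS' [OPENING] [FORCE]. ROWS is JSON, one flat list of numbers, 6 for each row, row after row: the shift along the tool's x, y, z in mm, then the turn, a rotation vector about the tool's x, y, z in degrees. In form: [tx, ty, tz, wx, wy, wz, tx, ty, tz, wx, wy, wz, ...]. A call has 1 to 10 rows; each row is the pose to reach, as a shift and turn from the pose commanded when the call began, along the tool's axes at that moment; what a row does not reach only later rows make up. A row lasts 1/8 s, in which the tool goes at most 62.5 mm and 10.7 degrees, less where a joint would pass 70% of its speed; a pose out of reach is approached as far as the arm can. A call with a gripper value outside its range is refused whole. OPENING is the closure, from 0 (fully open) to 1 (shut), set as the call begins (- or left out, the last holds). The fingers move at their own pace and stop on an object; FORCE is the grip in N (left out, the last holds). Time passes only in rows, so rows that repeat a pose let the fingers close. It gives the time, the measured TCP pose, the force and the opening at its end, in the units of the state.
- get_state(): the state, without advancing time (a new reading comes with each control period).
- get_image(name): name is "side" or "top" or "wrist"; returns a dict with "frame" (384x512x3 uint8, red, green, blue), "camera_matrix" (3x3 intrinsics, pixels), "rvec" (rotation vector, rad) and "tvec" (3), from world to camera coordinates, as OpenCV has them. Camera axes: x right, y down, z forward; pixel columns grow to the right and rows downward; lengths in m; the calibration is good to about 2 mm. A picture is of the moment at which its call begins. There is no depth.
- sign_off(): hands the job in, once; it reports no verdict.
The state is a dict: "clock": time; "qpos": joint angles; "qd": joint speeds; "effort": joint torques, N m; "position": TCP position; "ee_rot": TCP orientation; "contact_force": force on the tool from outside, world axes, zero at the start; "moment": the same for the moment, N m; "width": finger opening in m.
Only numpy, scipy, OpenCV 4.12 (cv2) and the standard library are available. Lean on these libraries where they do the work, as an engineer would, in place of code of your own. Each camera call takes 0.05 s, during which the arm holds its last target.

## Working session

There is one attempt and no reset: what is moved stays moved. The work goes in short steps, Python scripts to look and compute and a shell command to move; the robot and the scene stay as the last step left them, time stands still between calls to the robot, and variables do not carry over. Pictures are saved under pics/ and viewed, and the job is handed in when it is done.

```bash
mkdir -p pics; ls; python3 - <<'E'
from rig import *
import cv2
s=get_state();print(s)
for n in ["side","top","wrist"]:
    d=get_image(n);cv2.imwrite(f"pics/{n}0.png",d["frame"][:,:,::-1]);print(n,d["camera_matrix"].tolist(),d["rvec"],d["tvec"])
E
```

```text
pics
{'clock': 0.0, 'qpos': array([ 1.10499289e+00,  2.76572402e-01,  1.50616852e+00, -2.53689631e-05,
        1.36069044e+00, -1.21032939e-01]), 'qd': array([ 0.00134581,  0.00054774,  0.00084919, -0.00070389, -0.00112171,
        0.0001982 ]), 'effort': array([ 1.48308172e-03, -4.16763783e+01, -2.45809042e+01, -1.49236178e-05,
        1.08019420e-02,  1.28009253e-05]), 'position': array([0.1941384 , 0.54069131, 0.24943846]), 'ee_rot': array([-2.54028286e-04,  1.71530042e-01,  9.85178461e-01, -8.83649540e-04]), 'contact_force': array([ 0.78036605, -0.24667859, -0.66886281]), 'moment': array([-0.03374168, -0.00038686,  0.01683857]), 'width': 0.08536202093017232}
side [[443.0672022430764, 0.0, 257.9088872971172], [0.0, 443.0672022430764, 189.80137847439872], [0.0, 0.0, 1.0]] [ 2.17495661 -0.1776574   0.12031938] [-0.51835421  0.13896979  1.23558573]
top [[432.4191007228914, 0.0, 266.4327843047833], [0.0, 432.4191007228914, 195.1487378231364], [0.0, 0.0, 1.0]] [ 2.13894218 -2.16325188  0.17026723] [-0.0122558   0.53182026  1.20898266]
wrist [[345.6109372099534, 0.0, 256.0934417888278], [0.0, 345.6109372099534, 191.12429977847458], [0.0, 0.0, 1.0]] [-2.34999609 -1.65164252 -0.25970458] [-0.57389968 -0.03951279  0.38015413]
```

View pics/top0.png

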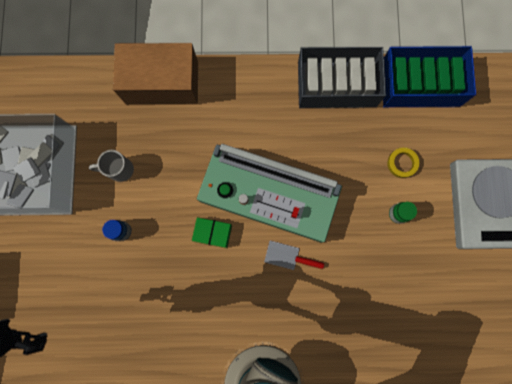

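View pics/side0.png

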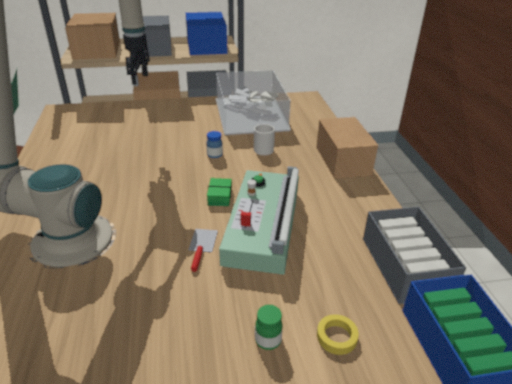

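View pics/wrist0.png

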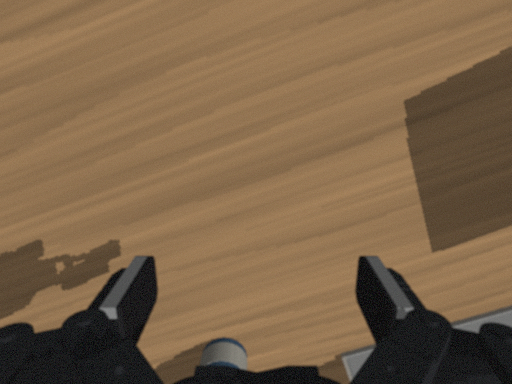

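The top view shows the sealer around (270,193), with the lever at about (295,212), the vial at (243,199) and the button at (225,190). I'll zoom in to measure these.

```bash
python3 - <<'E'
import cv2
a=cv2.imread("pics/top0.png")[135:250,190:350];cv2.imwrite("pics/tz.png",cv2.resize(a,None,fx=5,fy=5,interpolation=cv2.INTER_CUBIC))
a=cv2.imread("pics/side0.png")[160:275,215:310];cv2.imwrite("pics/sz.png",cv2.resize(a,None,fx=5,fy=5,interpolation=cv2.INTER_CUBIC))
E
```

```text
(no output)
```

View pics/tz.png

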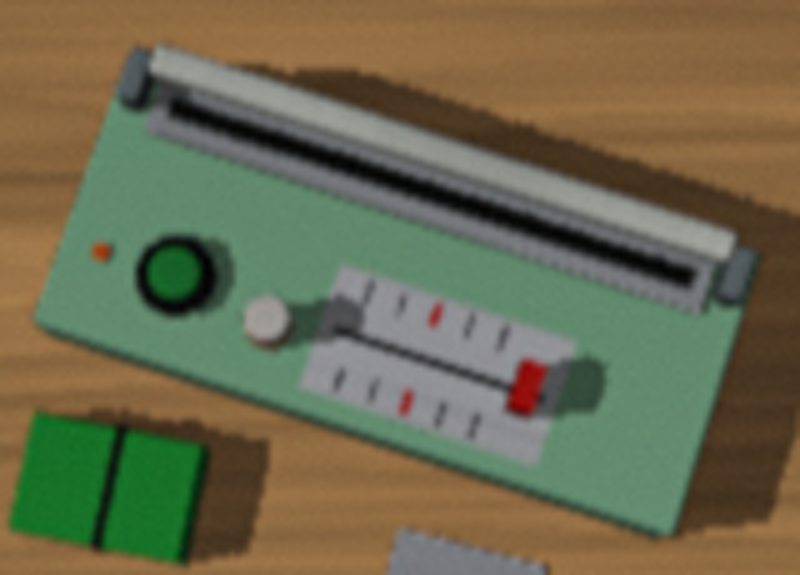

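View pics/sz.png

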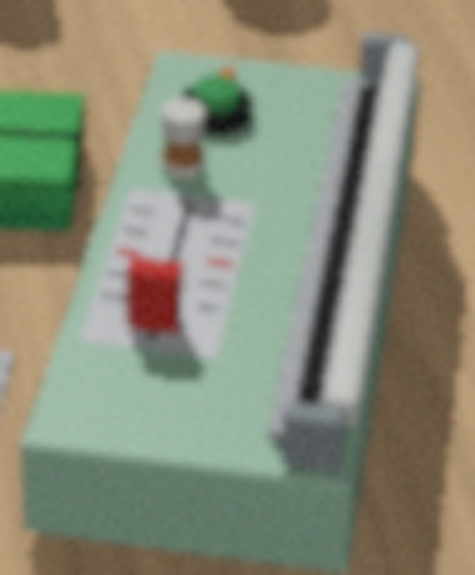

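```bash
cat > h.py <<'E'
from rig import *
import numpy as np, cv2
from scipy.optimize import least_squares
from scipy.spatial.transform import Rotation as R
def proj(d,P): return cv2.projectPoints(np.array(P,float).reshape(-1,3),d["rvec"],d["tvec"],d["camera_matrix"],None)[0][:,0]
def ray_at_z(d,uv,z):
    Rm=cv2.Rodrigues(d["rvec"])[0];c=-Rm.T@d["tvec"]
    r=Rm.T@np.linalg.inv(d["camera_matrix"])@np.array([uv[0],uv[1],1.]);return c+r*(z-c[2])/r[2]
def w(p,P):
    P=np.array(P,float).reshape(-1,3);c,s=np.cos(p[2]),np.sin(p[2])
    return np.c_[p[0]+c*P[:,0]-s*P[:,1],p[1]+s*P[:,0]+c*P[:,1],P[:,2]]
E
python3 - <<'E'
from h import *
T=get_image("top");S=get_image("side")
t=[((-85,190,70),(38,323)),((-85,-190,70),(672,535)),((-35,165,74),(102,251)),((-35,120,92),(174,271)),((-35,-25,70),(420.5,359))]
s=[((-85,-190,70),(25,447)),((85,-190,70),(350,475)),((-85,190,70),(160,52)),((-85,-190,0),(28,527)),((-35,120,92),(218,97)),((-35,-25,70),(175.5,258))]
for name,use in (("both",3),("top",1),("side",2)):
    def f(p):
        o=[]
        for k,d,l,off in ((1,T,t,(190,135)),(2,S,s,(215,160))):
            if use&k: o.append(proj(d,w(p,np.array([a for a,b in l])/1000.))-(np.array([b for a,b in l])/5+np.array(off)-.4))
        return np.concatenate(o).ravel()
    r=least_squares(f,[.5,0,0.3]);print(name,r.x,np.round(r.fun.reshape(-1,2),1).tolist())
    p=r.x
    if use==3:
        np.save("p.npy",p)
for n,l in dict(mark=(-35,-25,70),lever=(-35,-85,110),btn=(-35,120,92)).items(): print(n,w(np.load("p.npy"),np.array(l)/1000.))
print("lever ray",ray_at_z(T,np.array([527,387])/5+[189.6,134.6],.11))
v=ray_at_z(T,np.array([267,319])/5+[189.6,134.6],.112);print("vial",v)
E
```

```text
both [ 0.53693919 -0.0243959  -0.33576799] [[-2.3, -0.6], [-0.1, 0.4], [-0.9, -0.2], [-0.7, -0.2], [-0.5, -0.2], [-0.9, -0.1], [1.3, 2.9], [-0.3, -0.4], [-0.7, 3.9], [0.1, -1.8], [0.2, 0.5]]
top [ 0.53661773 -0.02683488 -0.33362923] [[-1.5, -0.3], [0.9, 0.4], [-0.0, -0.0], [0.2, -0.0], [0.4, -0.1]]
side [ 0.53778293 -0.01969428 -0.33690956] [[-0.8, -1.4], [1.2, 1.6], [-0.1, -1.2], [-0.6, 2.5], [0.2, -2.6], [0.2, -0.6]]
mark [[ 0.49565632 -0.03646754  0.07      ]]
lever [[ 0.47588666 -0.09311699  0.11      ]]
btn [[0.543433   0.10043531 0.092     ]]
lever ray [ 0.47430444 -0.09410357  0.11      ]
vial [0.51267354 0.04630693 0.112     ]
```

```bash
cat >> h.py <<'E'
def tool():
    s=get_state();q=s["ee_rot"];return s,R.from_quat([q[1],q[2],q[3],q[0]]).as_matrix()
def rows(target):
    s,M=tool();return np.round(M.T@(np.array(target)-s["position"])*1000,1)
E
python3 - <<'E'
from h import *
d=get_image("wrist");s,M=tool();Rm=cv2.Rodrigues(d["rvec"])[0];c=-Rm.T@d["tvec"]
print("cam in tool",M.T@(c-s["position"]),"\n",M.T@Rm.T, "\nM",M)
p=np.load("p.npy");p[1]=-.0265;p[2]=-.334
t=w(p,[-.035,-.135,.25])[0];print(t,rows(t))
E
```

```text
cam in tool [ 0.07927533 -0.00024806 -0.12322455] 
 [[-9.88364431e-04 -9.51020418e-01 -3.09126492e-01]
 [ 9.99999503e-01 -8.98774714e-04 -4.32220595e-04]
 [ 1.33215536e-04 -3.09126765e-01  9.51020833e-01]] 
M [[-9.41140649e-01  3.38015102e-01 -2.62473879e-04]
 [ 3.38015196e-01  9.41140514e-01 -5.11081969e-04]
 [ 7.42713770e-05 -5.69720176e-04 -9.99999835e-01]]
[ 0.45961702 -0.14256585  0.25      ] [-4.808e+02 -5.537e+02  3.000e-01]
```

```bash
python3 -m jog '[-20,-23,0,0,0,0,-58,-66,0,0,0,0,-96,-110,0,0,0,0,-135,-155,0,0,0,0,-174,-200,0,0,0,0,-213,-245,0,0,0,0,-252,-290,0,0,0,0,-290,-334,0,0,0,0,-320,-368,0,0,0,0,-340,-391,0,0,0,0]' 1 40; python3 - <<'E'
from h import *
d=get_image("wrist");cv2.imwrite("pics/w1.png",d["frame"][:,:,::-1]);print(tool())
E
```

```text
clock: 1.55
position: [0.3827, 0.0563, 0.2505]
ee_rot: [0.0, 0.173, 0.985, -0.0]
contact_force: [-0.8, 0.7, 0.5]
width: 0.0001
({'clock': 1.6, 'qpos': array([-0.03736766, -0.01361339,  1.85414753, -0.0039673 ,  1.29873138,
       -1.25945646]), 'qd': array([ 0.0642603 , -0.00501431,  0.00562784,  0.05320757,  0.00458224,
        0.11306176]), 'effort': array([  2.74819538, -25.21873534, -22.52324402,   1.0762614 ,
         0.51875152,  -0.17564225]), 'position': array([0.38428739, 0.05376067, 0.25051493]), 'ee_rot': array([ 0.00141367,  0.1729485 ,  0.98492833, -0.00173451]), 'contact_force': array([ 1.59718747, -2.02192749,  0.65794394]), 'moment': array([-0.0897329 , -0.0124813 , -0.00621869]), 'width': 0.000296274330403478}, array([[-0.94017363,  0.34068866,  0.00218476],
       [ 0.34067885,  0.94017161, -0.00390571],
       [-0.00338468, -0.00292775, -0.99998999]]))
```

View pics/w1.png

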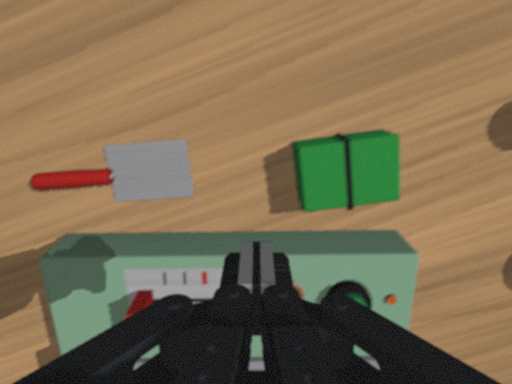

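```bash
python3 -m jog '[-20,-24,0,0,0,0,-55,-63,0,0,0,0,-90,-103,0,0,0,0,-120,-140,0,0,0,0,-141,-163,10,0,0,0,-141,-163,40,0,0,0,-141,-163,70,0,0,0,-141,-163,80,0,0,0,-141,-163,80,0,0,0]'; python3 - <<'E'
from h import *
d=get_image("wrist");cv2.imwrite("pics/w2.png",d["frame"][:,:,::-1])
p=np.load("p.npy");p[1]=-.0265;p[2]=-.334
for q in ((-35,-25,70),(-35,-85,110),(-35,-5,70),(-35,120,92),(-35,165,74)): print(q,proj(d,w(p,np.array(q)/1000.))[0])
E
```

```text
clock: 2.72
position: [0.4598, -0.1424, 0.1702]
ee_rot: [-0.0, 0.171, 0.985, 0.0]
contact_force: [-0.0, 0.1, -0.1]
width: 0.0002
(-35, -25, 70) [416.82382987 198.5284787 ]
(-35, -85, 110) [343.17491522 222.52752684]
(-35, -5, 70) [446.07417824 198.20841462]
(-35, 120, 92) [665.52871507 207.5878209 ]
(-35, 165, 74) [702.53971727 197.38750647]
```

View pics/w2.png

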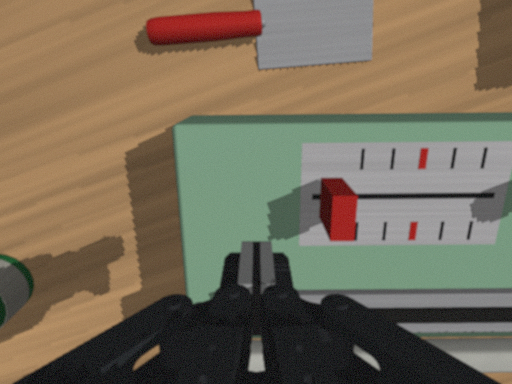

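```bash
python3 -m jog '[2,0,20,0,0,0,2,0,45,0,0,0,2,0,59,0,0,0,2,10,59,0,0,0,2,18,59,0,0,0,2,20,59,0,0,0,2,20,59,0,0,0]'; python3 - <<'E'
from h import *
d=get_image("wrist");cv2.imwrite("pics/w3.png",d["frame"][:,:,::-1])
d=get_image("side");cv2.imwrite("pics/s3.png",cv2.resize(d["frame"][140:280,200:340,::-1],None,fx=4,fy=4,interpolation=cv2.INTER_CUBIC))
E
```

```text
clock: 3.65
position: [0.4651, -0.1231, 0.1119]
ee_rot: [0.001, 0.171, 0.985, -0.0]
contact_force: [0.8, 0.1, 0.7]
width: -0.0001
```

View pics/w3.png

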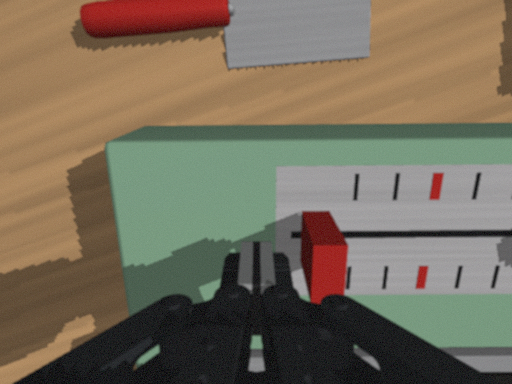

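View pics/s3.png

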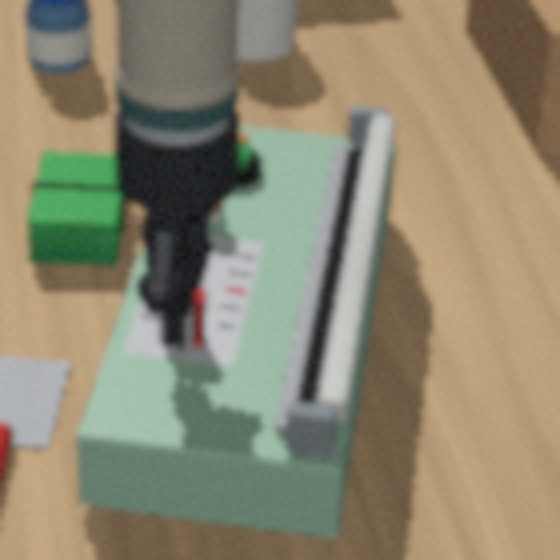

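```bash
cat >> h.py <<'E'
def tos(P,p=(.5366,-.0255,-.334)):
    P=np.array(P);dx,dy=P[0]-p[0],P[1]-p[1];c,s=np.cos(p[2]),np.sin(p[2]);return np.round(1000*np.array([c*dx+s*dy,-s*dx+c*dy,P[2]]),1)
E
python3 - <<'E'
from h import *
s,M=tool();print(tos(s["position"]),s["contact_force"])
d=get_image("wrist")
for uv,z in (((423,277),.07),((437,186),.07),((306,213),.11),((329,212),.11),((345,240),.11),((313,302),.11),((344,302),.11)): print(uv,tos(ray_at_z(d,uv,z)))
print(proj(d,[s["position"]+M@[0,0,.019]]))
E
```

```text
[ -35.7 -115.9  111.6] [-0.34618753  0.06755479  0.11431618]
(423, 277) [-11.  -25.4  70. ]
(437, 186) [-63.  -25.6  70. ]
(306, 213) [-65.2 -96.5 110. ]
(329, 212) [-65.5 -87.6 110. ]
(345, 240) [-53.5 -80.6 110. ]
(313, 302) [-24.6 -92.2 110. ]
(344, 302) [-24.4 -79.1 110. ]
[[256.71145235 258.99028998]]
```

```bash
python3 -m jog '[0,2,0,0,0,0,0,4,0,0,0,0,0,6,0,0,0,0,0,8,0,0,0,0,0,8,0,0,0,0]';python3 -m jog '[0,1,0,0,0,0,0,2,0,0,0,0,0,2,0,0,0,0]';python3 -m jog '[0,1,0,0,0,0,0,2,0,0,0,0,0,2,0,0,0,0]';python3 -m jog '[0,1,0,0,0,0,0,2,0,0,0,0,0,2,0,0,0,0]'
```

```text
clock: 4.42
position: [0.4674, -0.1156, 0.1113]
ee_rot: [-0.0, 0.171, 0.985, 0.0]
contact_force: [-0.6, 0.3, 0.1]
width: 0.0002
clock: 4.8
position: [0.4681, -0.1139, 0.1113]
ee_rot: [-0.0, 0.172, 0.985, -0.0]
contact_force: [0.3, 0.4, 0.6]
width: 0.0001
clock: 5.18
position: [0.4686, -0.1123, 0.1113]
ee_rot: [-0.0, 0.171, 0.985, -0.0]
contact_force: [-1.4, -2.7, -0.6]
width: -0.0
clock: 5.55
position: [0.4693, -0.1103, 0.1113]
ee_rot: [-0.0, 0.171, 0.985, -0.0]
contact_force: [-1.9, -4.4, 0.5]
width: -0.0001
```

```bash
python3 -m jog '[0,1,0,0,0,0,0,2,0,0,0,0,0,3,0,0,0,0,0,4,0,0,0,0,0,5,0,0,0,0,0,6,0,0,0,0,0,7,0,0,0,0,0,8,0,0,0,0,0,9,0,0,0,0,0,10,0,0,0,0]';python3 -m jog '[0,2,0,0,0,0,0,4,0,0,0,0,0,4,0,0,0,0]';python3 - <<'E'
from h import *
d=get_image("wrist");cv2.imwrite("pics/w4.png",d["frame"][:,:,::-1])
s,M=tool();print(tos(s["position"]),s["contact_force"])
E
```

```text
clock: 6.8
position: [0.4728, -0.1006, 0.1113]
ee_rot: [0.0, 0.172, 0.985, 0.0]
contact_force: [-0.0, 0.6, -0.7]
width: 0.0001
clock: 7.18
position: [0.4742, -0.0968, 0.1113]
ee_rot: [0.0, 0.171, 0.985, 0.0]
contact_force: [-0.3, 0.1, -0.4]
width: 0.0001
[-35.6 -87.9 111.3] [-0.1038606   0.21552345 -0.71674695]
```

View pics/w4.png

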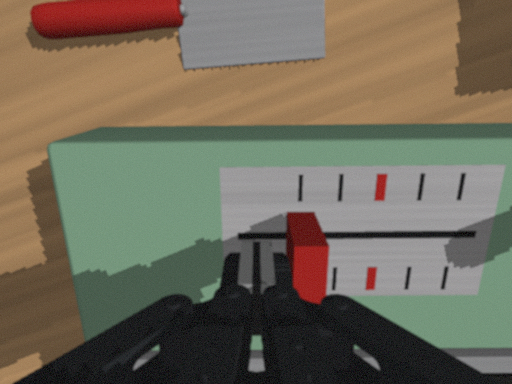

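The lever has clicked into detent 1, and it's sitting over the first black mark. Next I'll push on and use where contact starts again to check the offset.

```bash
python3 -m jog '[0,1,0,0,0,0,0,2,0,0,0,0,0,2,0,0,0,0]';python3 -m jog '[0,1,0,0,0,0,0,2,0,0,0,0,0,2,0,0,0,0]';python3 -m jog '[0,1,0,0,0,0,0,2,0,0,0,0,0,2,0,0,0,0]'; python3 -m jog '[0,1,0,0,0,0,0,2,0,0,0,0,0,3,0,0,0,0,0,4,0,0,0,0,0,5,0,0,0,0,0,6,0,0,0,0,0,7,0,0,0,0,0,8,0,0,0,0,0,9,0,0,0,0,0,10,0,0,0,0]';python3 - <<'E'
from h import *
s,M=tool();print(tos(s["position"]),s["contact_force"])
E
```

```text
clock: 7.6
position: [0.4748, -0.0951, 0.1113]
ee_rot: [0.0, 0.171, 0.985, -0.0]
contact_force: [-0.2, -0.1, 0.0]
width: -0.0002
clock: 7.98
position: [0.4754, -0.0935, 0.1113]
ee_rot: [-0.0, 0.171, 0.985, -0.0]
contact_force: [-1.8, -2.8, -0.3]
width: 0.0001
clock: 8.35
position: [0.4761, -0.0915, 0.1113]
ee_rot: [-0.0, 0.171, 0.985, -0.0]
contact_force: [-2.7, -4.2, 1.5]
width: 0.0002
clock: 9.6
position: [0.4796, -0.0818, 0.1113]
ee_rot: [0.0, 0.172, 0.985, 0.0]
contact_force: [-0.6, 0.6, -0.5]
width: 0.0005
[-35.4 -71.8 111.3] [-0.59117087  0.58366626 -0.54090195]
```

```bash
python3 -m jog '[0,1,0,0,0,0,0,3,0,0,0,0,0,4,0,0,0,0,0,5,0,0,0,0,0,6,0,0,0,0,0,7,0,0,0,0,0,8,0,0,0,0,0,9,0,0,0,0,0,10,0,0,0,0,0,10,0,0,0,0]'; python3 -m jog '[0,1,0,0,0,0,0,2,0,0,0,0,0,3,0,0,0,0,0,4,0,0,0,0,0,5,0,0,0,0,0,6,0,0,0,0,0,7,0,0,0,0,0,8,0,0,0,0,0,9,0,0,0,0,0,9,0,0,0,0]';python3 - <<'E'
from h import *
d=get_image("wrist");cv2.imwrite("pics/w5.png",d["frame"][:,:,::-1])
s,M=tool();print(tos(s["position"]),s["contact_force"])
E
```

```text
clock: 10.85
position: [0.4828, -0.0727, 0.1113]
ee_rot: [-0.0, 0.171, 0.985, -0.0]
contact_force: [-1.0, -4.0, 0.1]
width: -0.0003
clock: 12.1
position: [0.486, -0.0639, 0.1113]
ee_rot: [0.0, 0.172, 0.985, 0.0]
contact_force: [0.0, -0.4, -0.6]
width: 0.0004
[-35.2 -52.9 111.3] [ 0.10273746 -0.05490322  0.36888978]
```

View pics/w5.png

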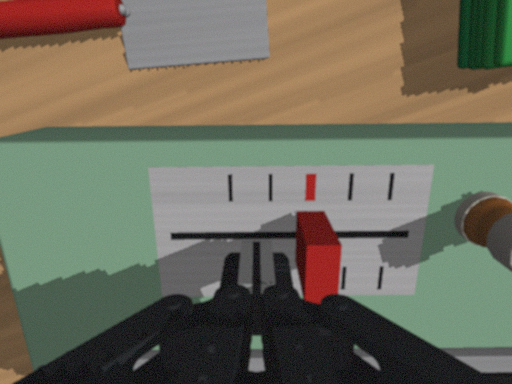

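The lever is over the red mark. I'll back off, lift, and move towards the button.

```bash
python3 -m jog '[0,-4,0,0,0,0,0,-8,0,0,0,0,0,-10,-10,0,0,0,0,-10,-40,0,0,0,0,-10,-75,0,0,0,0,-10,-80,0,0,0,0,-10,-80,0,0,0]'; python3 - <<'E'
from h import *
d=get_image("wrist");cv2.imwrite("pics/w6.png",d["frame"][:,:,::-1])
s,M=tool();print(tos(s["position"]),s["contact_force"])
d=get_image("top");cv2.imwrite("pics/t6.png",cv2.resize(d["frame"][135:250,190:350,::-1],None,fx=5,fy=5,interpolation=cv2.INTER_CUBIC))
E
```

```text
clock: 13.02
position: [0.4825, -0.0735, 0.1916]
ee_rot: [0.0, 0.172, 0.985, 0.0]
contact_force: [-1.2, -0.7, -0.7]
width: -0.0
[-35.9 -63.1 190.8] [-0.78332994 -0.0452576  -0.27240154]
```

View pics/w6.png

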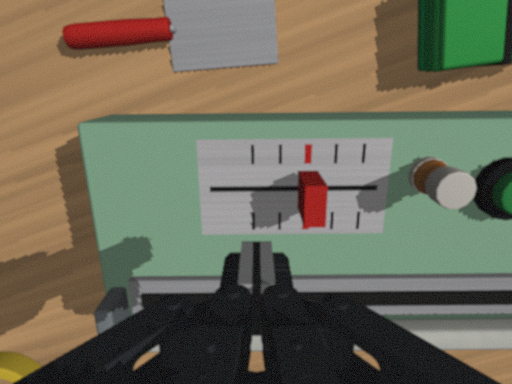

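```bash
python3 -m jog '[0,20,0,0,0,0,1,55,0,0,0,0,1,95,0,0,0,0,2,135,0,0,0,0,2,165,0,0,0,0,2,183,0,0,0,0,2,183,0,0,0,0,2,183,0,0,0,0]'; python3 - <<'E'
from h import *
d=get_image("wrist");cv2.imwrite("pics/w7.png",d["frame"][:,:,::-1])
s,M=tool();print(tos(s["position"]),s["contact_force"])
print(proj(d,w((.5366,-.0255,-.334),[[-.037,.1195,.092],[-.0373,.165,.074]])),proj(d,[s["position"]+M@[0,0,.019]]))
E
```

```text
clock: 14.12
position: [0.542, 0.0986, 0.1909]
ee_rot: [-0.001, 0.172, 0.985, -0.0]
contact_force: [0.7, -0.5, -0.4]
width: 0.0
[-35.5 118.9 191.1] [-0.51357476 -0.24385417  0.1043726 ]
[[257.31526122 199.05418183]
 [319.5898383  189.83126641]] [[256.4880917 259.3591002]]
```

View pics/w7.png

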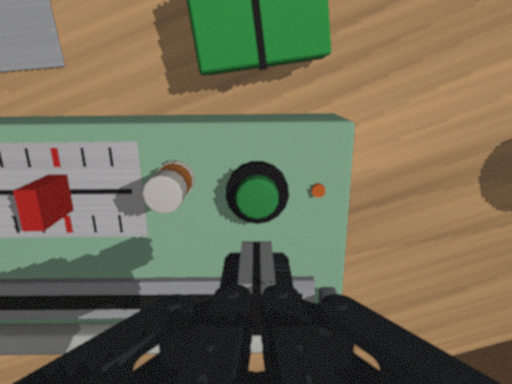

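View pics/t6.png

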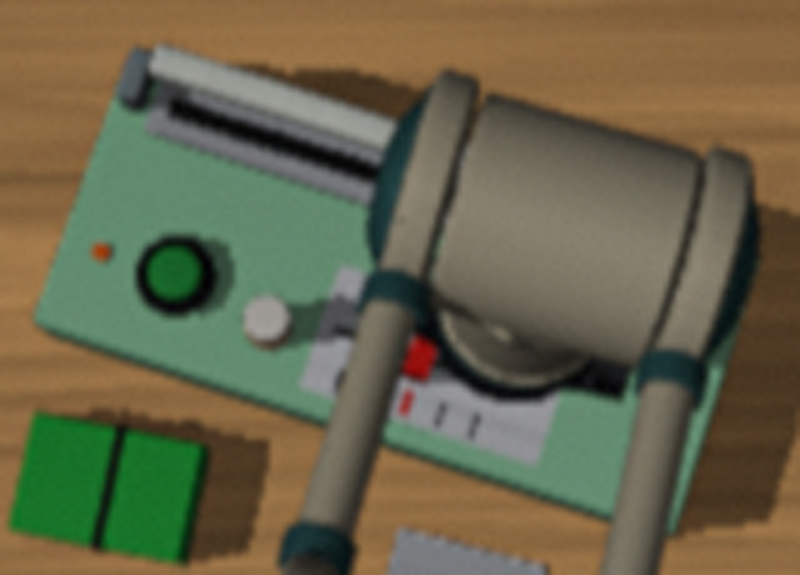

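```bash
python3 -m jog '[2,1,20,0,0,0,2,1,45,0,0,0,2,1,65,0,0,0,2,1,73,0,0,0,2,1,76,0,0,0,2,1,76,0,0,0]'; python3 -m jog '[0,0,2,0,0,0,0,0,4,0,0,0,0,0,5,0,0,0,0,0,5,0,0,0]';python3 -m jog '[0,0,1,0,0,0,0,0,2,0,0,0,0,0,3,0,0,0,0,0,3,0,0,0]'; python3 - <<'E'
from h import *
d=get_image("side");cv2.imwrite("pics/s8.png",cv2.resize(d["frame"][140:280,200:340,::-1],None,fx=4,fy=4,interpolation=cv2.INTER_CUBIC))
s,M=tool();print(tos(s["position"]),s["contact_force"])
E
```

```text
clock: 14.92
position: [0.5415, 0.1009, 0.1159]
ee_rot: [0.001, 0.172, 0.985, 0.0]
contact_force: [0.6, -0.3, -0.3]
width: -0.0
clock: 15.42
position: [0.5412, 0.1012, 0.1105]
ee_rot: [0.0, 0.171, 0.985, 0.0]
contact_force: [-0.0, 0.8, 2.6]
width: -0.0001
clock: 15.92
position: [0.5412, 0.1011, 0.1074]
ee_rot: [0.0, 0.172, 0.985, 0.0]
contact_force: [0.2, -0.4, 4.0]
width: 0.0
[-37.2 121.2 107.4] [0.30527866 1.14657304 2.93504975]
```

View pics/s8.png

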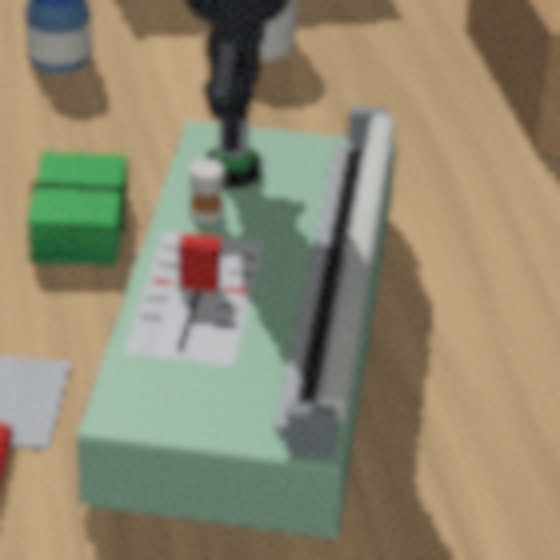

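Contact is at about z = 0.112, and the spring force is about 4 N. I'll keep pressing until it bottoms out.

```bash
python3 -m jog '[0,0,1,0,0,0,0,0,2,0,0,0,0,0,2,0,0,0]'; python3 -m jog '[0,0,1,0,0,0,0,0,1,0,0,0]'; python3 -m jog '[0,0,1,0,0,0,0,0,1,0,0,0]'
```

```text
clock: 16.35
position: [0.5412, 0.1012, 0.1054]
ee_rot: [0.0, 0.172, 0.985, 0.0]
contact_force: [-0.3, 0.1, 4.7]
width: -0.0001
clock: 16.6
position: [0.5412, 0.1012, 0.105]
ee_rot: [0.0, 0.172, 0.985, 0.0]
contact_force: [-1.7, 1.3, 7.4]
width: -0.0
clock: 16.85
position: [0.5412, 0.1012, 0.1049]
ee_rot: [0.001, 0.172, 0.985, 0.0]
contact_force: [-3.1, 0.3, 14.0]
width: -0.0
```

It has bottomed out: z stalled at 0.105 while the force rose to 14 N. Next I'll release and retreat.

```bash
python3 -m jog '[0,0,-2,0,0,0,0,0,-6,0,0,0,0,0,-12,0,0,0,0,0,-30,0,0,0,0,0,-60,0,0,0,0,0,-90,0,0,0,20,0,-110,0,0,0,30,0,-110,0,0,0,30,0,-110,0,0,0]'; python3 - <<'E'
from h import *
for n in ("side","wrist","top"):
    d=get_image(n);f=d["frame"][:,:,::-1]
    if n=="side": f=cv2.resize(f[140:280,200:340],None,fx=4,fy=4,interpolation=cv2.INTER_CUBIC)
    cv2.imwrite(f"pics/{n}9.png",f)
s,M=tool();print(s["clock"],tos(s["position"]),s["contact_force"])
E
```

```text
clock: 17.98
position: [0.5115, 0.1113, 0.2123]
ee_rot: [-0.001, 0.171, 0.985, -0.0]
contact_force: [0.0, 0.5, -0.2]
width: 0.0
18.125 [-67.3 121.2 212.2] [0.19087461 0.0961394  0.11292309]
```

View pics/side9.png

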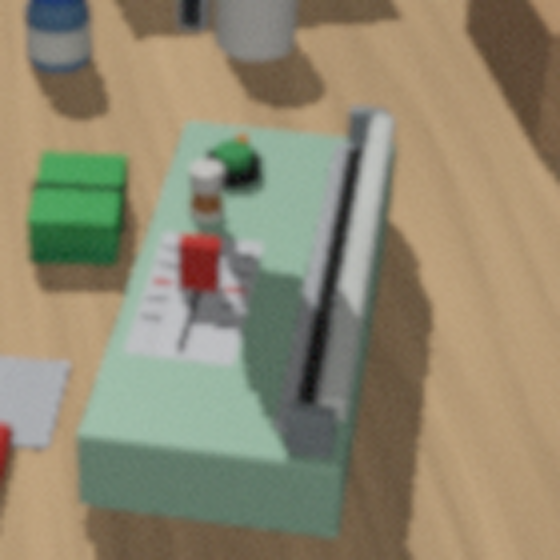

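View pics/wrist9.png

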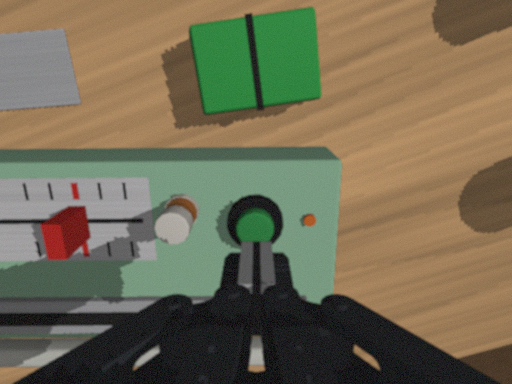

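View pics/top9.png

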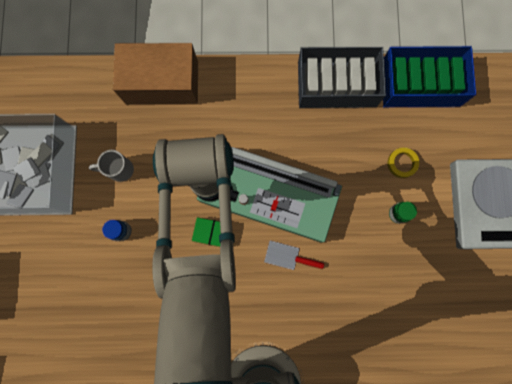

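```bash
python3 - <<'E'
from h import *
d=get_image("top");f=d["frame"].astype(int)
m=(f[:,:,0]>150)&(f[:,:,1]<60)&(f[:,:,2]<60);m[:185]=0;m[225:]=0;m[:,:255]=0;m[:,305:]=0
v,u=np.nonzero(m);k=np.abs(v-np.median(v))<6;print(len(u),u.mean(),v.mean())
P=ray_at_z(d,(u[k].mean(),v[k].mean()),.108);print(tos(P))
for tr in (40,60,80): print(tr,proj(d,w((.5366,-.0255,-.334),[-.037,-.0855+tr/1000,.11])))
i=cv2.resize(d["frame"][180:230,240:310,::-1],None,fx=10,fy=10,interpolation=cv2.INTER_CUBIC);cv2.imwrite("pics/t10.png",i)
E
```

```text
8 273.875 205.625
[-37.8 -25.5 108. ]
40 [[280.9826944  207.58904134]]
60 [[273.97628767 205.26127499]]
80 [[266.97837688 202.93633129]]
```

View pics/t10.png

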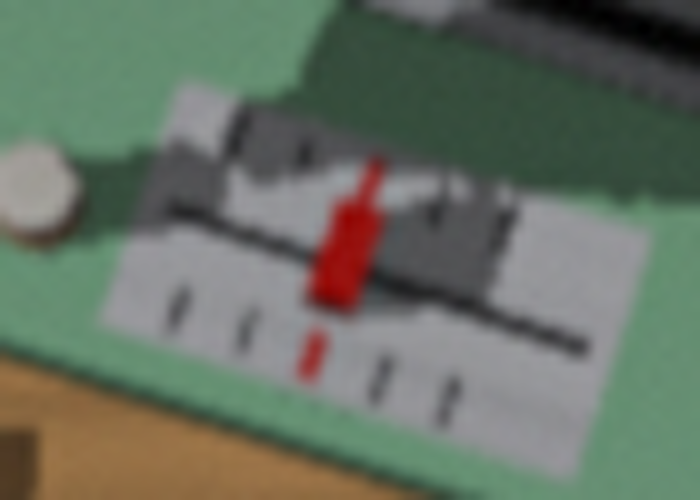

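The lever sits between the two red marks. Measured y is -25.5 mm, so it's in the third detent. The arm is clear, so I'll hand in.

```bash
python3 -c "
from rig import *
print(sign_off())"
```

```text
the job is handed in; nothing more can be done
None
```

The heat lever is in the third click, the green button has been pressed and released, and the job is handed in at about 18 s of robot time.

- **Lever:** I pushed it from behind with the shut gripper's fingertip, one click at a time, and stopped just past the third crest so it sprang in by itself. The force stayed around 5 N. After the button press, the top camera put its centre at y = -25.5 mm on the sealer, against -25 nominal (about 2 mm accuracy). It sits between the two red marks.
- **Button:** I pressed it straight down until it stopped moving, with the tool height stalled at 0.105 m and the force at 14 N. I then let it go; in the last pictures it looks up again, though I didn't measure its height.
- **Surroundings:** The vial and packets look unmoved in the last pictures, as do the other items in view. The arm was clear of everything, with the contact force near zero.
- **Disagreement:** My first side-camera fit of the sealer differed from the top-camera fit by up to 7 mm. I trusted the top and wrist views, which agreed with each other and with where the fingertip met the lever and button. They still put the line the lever and button stand on about 2 mm off the nominal x = -35 mm, and I aimed for the measured position.

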